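# Slide a lidded pan into the rack runners and latch it

### The job

Swing the rack's orange latch open, then take the lidded pan with the blue handle and slide it into the rack's runners from their open front end until it is fully home against the back stop under the wire shelf. Then swing the latch fully closed again in front of the pan and let go. Leave the red-handled pan and everything else on the table where it is.

Things in the scene. Friction and masses are not known exactly. Their poses are not given: they have to be found in the camera images.
- rack: Steel pan rack fixed on the table at a varying angle. Origin: on the table, right below the centre of a pan that is fully home. x: horizontal, along the runners, in the sliding-in direction; y to the left of that; z up. All rack positions below are in this frame, in mm. A pan is fully home with its origin at (0, 0, 30) and its length along x.
- rack_mouth (a point): Middle of the open front end of the two C-shaped runners, at (-190, 0, 79.5), mid-height of the channels; 18 mm of flared lead-in stand before it. Runners at y = +-52 to +-67: ledge top z = 75, lip above it z = 84 to 89, 126 mm between the side walls, 104 mm between the lips: the 120 mm pan flange fits in from this end only.
- rack_stop (a point): Middle of the face of the back stop, at (81, 0, 82); the runners end there.
- shelf_edge (a point): Middle of the lower front edge of the wire shelf that covers the runners, at (-90, 0, 150). Its front is an upright wire truss, z = 150 to 190, 162 mm wide; the shelf goes from here to the back. A hand pointing straight down has no room here: tilt it, fingers down and along the rack's +x. Before it only the latch stands above the runners.
- latch (a joint): Orange arm on an upright pivot at rack (-91, 95), 84 mm long, z = 90 to 102. Value in rad: 0 closed (arm along the rack's -y, just in front of a home pan), 1.57 open (along -x, beside the runners, clear of the pan), end stop 1.7. At value q the knob is at x = -91 - 75 sin q, y = 95 - 75 cos q. Friction (0.1 N m) keeps it where it is left. Starts at 0 to 0.35, blocking the way.
- latch_knob (a point): Point on the axis of the latch's upright round knob (18 mm diameter, from z = 102 to 138 mm), 75 mm from the pivot, at height z = 120 mm.
- pan: Steel pan, lid and blue handle in one rigid piece, about 0.4 kg, lying flat. Origin: centre of underside; x along its length, either end may lead. Body 144 x 92, z 0 to 46; flange 160 (x) x 120 (y), z 45 to 49; raised lid 156 x 90, z 49 to 69; handle bar over the middle along x, 80 long, 14 wide, z 87 to 105, on two feet, open below its middle 56 mm (all mm).
- red_pan: The same pan with a red handle. Leave it alone. Origin: centre of its underside.
- spice_jar: Bystander: amber jar with green cap, 56 mm diameter, 85 mm high. Origin: centre of its underside.
- oil_bottle: Bystander: green bottle, 64 mm diameter, 190 mm high. Origin: centre of its underside.
- bowl: Bystander: steel bowl, 130 mm diameter, 50 mm high. Origin: centre of its underside.
- ladle_spoon: Bystander: serving spoon lying flat, 200 mm long. Origin: underside, within its length.
- dip_cup: Bystander: white cup, 70 mm diameter, 60 mm high. Origin: centre of its underside.
- salt_can: Bystander: white can, 60 mm diameter, 90 mm high. Origin: centre of its underside.

How it is judged:
On the way, in this order (a step that is already met when the one before it is completed fails the run):
1. the latch is swung open (more than 1.2 rad) (value of joint latch above 1.2 rad), for 0.1 s.
2. the blue-handled pan has entered the runners from the open end, its flange in both channels for 30 mm or more (x of pan in the frame of rack between -0.24 and -0.05 m and y of pan in the frame of rack between -0.006 and 0.006 m and z of pan in the frame of rack between 0.025 and 0.037 m and angle between the x axis of pan and the x axis of rack, either way round below 0.1 rad), for 0.1 s.
3. the pan is fully home against the back stop, the latch still open (x of pan in the frame of rack between -0.006 and 0.006 m and y of pan in the frame of rack between -0.006 and 0.006 m and z of pan in the frame of rack between 0.025 and 0.037 m and angle between the x axis of pan and the x axis of rack, either way round below 0.1 rad and value of joint latch above 0.3 rad), for 0.1 s.
4. the latch is swung closed (within 0.2 rad) (x of pan in the frame of rack between -0.006 and 0.006 m and y of pan in the frame of rack between -0.006 and 0.006 m and z of pan in the frame of rack between 0.025 and 0.037 m and angle between the x axis of pan and the x axis of rack, either way round below 0.1 rad and value of joint latch below 0.2 rad), for 0.2 s.
At the end, for the whole second after the job is handed in: The blue-handled pan lies at rest in both runners, within 6 mm of fully home and 6 mm of the middle, its x axis within 0.1 rad of the runners', and the latch is within 0.2 rad of closed (all of step 4 and linear speed of pan below 0.02 m/s); the robot touches nothing.
It fails at once if another thing on the table moved by more than 30 mm (distance of any of red_pan, spice_jar, oil_bottle, bowl, ladle_spoon, dip_cup, salt_can from where it was at the start of the episode above 0.03 m).
It fails at once if the red pan, the jar, the bottle, the cup or the can tipped by more than 0.5 rad (angle between any of red_pan, spice_jar, oil_bottle, dip_cup, salt_can's own z axis and vertical above 0.5 rad).
It fails at once if the blue-handled pan tipped by more than 0.6 rad (angle between pan's own z axis and vertical above 0.6 rad).
It also fails if it takes over 72 s, if anything falls off the work surface, if the arm or the gripper's body presses on something with over 40 N, if the wrist force passes 120 N, or if a joint passes its speed limit or range.

### The arm

A 6-joint arm with a two-finger parallel gripper is mounted at the origin on the work surface. World frame = base frame: x ahead of the robot, y to its left, z up, the work surface at z = 0. Lengths are in m, angles in rad, forces in N, time in s.
With the tool pointing down it reaches from about 0.15 to 0.775 m from the base axis. Payload 6.1 kg.
Tool frame: the origin (TCP) lies on the centre line of the jaws, within the pads' length; the fingertips stand 17 mm ahead of it and the grasp point (between the pads) lies 2 mm behind it; z points along the fingers, y is the line along which they close (so a half turn about z gives the same grasp; the last joint's range is limited). The gripper opens to 85 mm and grips with 20 to 120 N. Pads are 22 mm wide; open, the fingers measure 114 mm over their backs; the gripper's body (76 mm by 85 mm) begins 54 mm behind the grasp point. The pads swing forward as they close: fully open they stand 13 mm farther back than shut.
Start: joints at [1.324, 0.126, -0.04, 1.405, 0, 1.571], TCP at [0.128, 0.509, 0.248] pointing down, gripper open.
Joint ranges: [-2.72, 2.72], [-0.95, 1.95], [-1.27, 1.35], [-1.78, 2.02], [-1.46, 1.47], [-3.14, 3.14]. Speed limits (rad/s): [2.39, 2.39, 3.01, 3.14, 3.14, 3.14].

### API

Orientations are given as a unit quaternion [x, y, z, w].
In Python, from station import state, cams, ticket gives the robot as it stands.
- The arm moves only by the tool move_arm, never from a script. Its argument "targets" is a list of rows, each an object with "jaw": the gripper's target within -1 to 1 (fully open at 1, half-way at 0, shut at -1); "xyz": the shift along the world's x, y, z in m, a list of three; "rotation": the turn, a rotation vector about the world's x, y, z in degrees, a list of three. A call has 1 to 5 rows; each row is the pose to reach, as a shift and turn from the pose commanded when the call began; what a row does not reach only later rows make up. A row lasts 1/10 s, in which the tool goes at most 50 mm and 8.59 degrees, less where a joint would pass 70% of its speed; a pose out of reach is approached as far as the arm can. A call with a gripper value outside its range is refused whole. The fingers move at their own pace and stop on an object; "grip_force" is the grip in N (left out, the last holds). Time passes only in rows, so rows that repeat a pose let the fingers close. It gives the time, the measured TCP pose, the force, the opening and the grip force at its end, in the units of the state.
- state(): the state, without advancing time (a new reading comes with each control period).
- cams.grab_frame(name): name is "scene" or "top" or "wrist"; returns a dict with "color" (384x512x3 uint8, red, green, blue), "K" (3x3 intrinsics, pixels), "R" (3x3) and "t" (3): a world point X has camera coordinates R X + t; the wrist camera has in their place "T_tool_cam" (4x4, takes a point from camera to tool coordinates, whose origin is the TCP and whose axes are the flange's). Camera axes: x right, y down, z forward; pixel columns grow to the right and rows downward; lengths in m; the calibration is good to about 2 mm. A picture is of the moment at which its call begins: read the wrist's pose just before it. There is no depth.
- ticket.sign_off(): hands the job in; it is judged then, once.
The state is a dict: "time_s": time; "qpos": joint angles; "dq": joint speeds; "joint_efforts": joint torques, N m; "tool_pos": TCP position; "orientation": TCP orientation; "force": force on the tool from outside, world axes, zero at the start; "moment": the same for the moment, N m; "finger_gap": finger opening in m; "grip_force": force on a finger pad.
Only numpy, scipy, OpenCV 4.12 (cv2) and the standard library are available. Lean on these libraries where they do the work, as an engineer would, in place of code of your own. Each camera call takes 0.05 s, during which the arm holds its last target. There are 200 camera calls.

## Working session

There is one attempt and no reset: what is moved stays moved. The work goes in short steps, Python scripts to look and compute and a tool call to move; the robot and the scene stay as the last step left them, time stands still between calls to the robot, and variables do not carry over. Pictures are saved under pics/ and viewed, at most 13 in all, crops included, and the job is handed in when it is done.

Besides the shell and the picture viewer there is one more tool, called in YAML: its name, and indented under it one key for each argument. move_arm: Moves the arm, as the interface text tells. Its arguments: {"type":"object","properties":{"targets":{"type":"array"},"grip_force":{"type":"number"}},"required":["targets"]}

```bash
mkdir -p pics; ls
python3 - <<'E'
from station import state,cams
import cv2
s=state();print(s)
for n in("scene","top"):
    f=cams.grab_frame(n);cv2.imwrite(f"pics/{n}0.png",f["color"][:,:,::-1]);print(n,f["K"],f["R"],f["t"])
E
```

```text
pics
{'time_s': 0.0, 'qpos': array([ 1.32401348e+00,  1.26409192e-01, -4.06057630e-02,  1.40540080e+00,
        2.51207761e-05,  1.57076035e+00]), 'dq': array([0.00049435, 0.00104018, 0.00036353, 0.00022467, 0.00260435,
       0.00150655]), 'joint_efforts': array([-6.24184067e-04, -4.35906994e+01,  3.52929354e+01,  1.69889705e-02,
        1.20081363e-04,  1.53456959e-06]), 'tool_pos': array([0.12815092, 0.50872994, 0.24751416]), 'orientation': array([ 1.23060668e-01,  9.92398819e-01, -8.02010493e-04, -1.12137826e-04]), 'force': array([ 0.90280895,  0.28631632, -0.01409385]), 'moment': array([-0.06164556, -0.03173081,  0.02795623]), 'grip_force': 0.0, 'finger_gap': 0.08577222667832184}
scene [[450.57136696   0.         258.30746931]
 [  0.         450.57136696 192.83404022]
 [  0.           0.           1.        ]] [[-0.75167661  0.65944134  0.01092671]
 [ 0.51016512  0.59186149 -0.6240445 ]
 [-0.41798784 -0.46350523 -0.78131241]] [ 0.41040311 -0.19802163  1.69428459]
top [[407.95455953   0.         251.62623798]
 [  0.         407.95455953 196.19071754]
 [  0.           0.           1.        ]] [[-0.01894484 -0.99968298  0.01658383]
 [-0.98776259  0.01614552 -0.155127  ]
 [ 0.15481007 -0.01931974 -0.98775533]] [-0.01048478  0.55628089  1.53674141]
```

View pics/scene0.png

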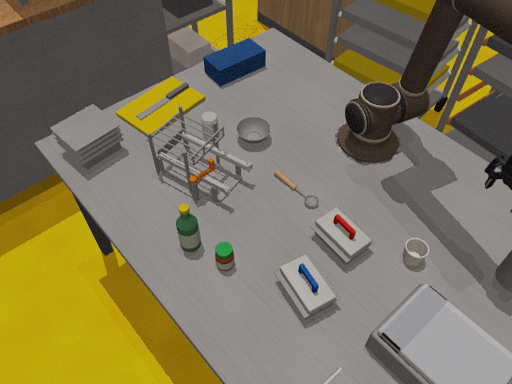

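View pics/top0.png

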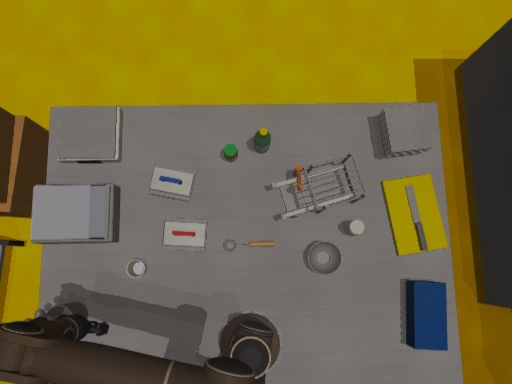

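Scene: blue pan at about (172,181) in the top view, red pan (185,234), rack around (318,190) with its mouth to the left, and the orange latch at (299,178). Next I'll zoom in on the rack and measure the colours.

```bash
cat > h.py <<'E'
import numpy as np, cv2
from station import state,cams
from scipy.spatial.transform import Rotation as Rot
def ray(f,uv):
    d=np.linalg.inv(f["K"])@[uv[0],uv[1],1]; return -f["R"].T@f["t"], f["R"].T@d
def plane(f,uv,z):
    o,d=ray(f,uv); return o+d*(z-o[2])/d[2]
def tri(f1,a,f2,b):
    o1,d1=ray(f1,a);o2,d2=ray(f2,b);A=np.c_[d1,-d2];s=np.linalg.lstsq(A,o2-o1,rcond=None)[0]
    p,q=o1+s[0]*d1,o2+s[1]*d2; return (p+q)/2,np.linalg.norm(p-q)
def proj(f,X):
    c=f["R"]@np.asarray(X)+f["t"];p=f["K"]@c;return p[:2]/p[2]
def mask(f,kind):
    h=cv2.cvtColor(f["color"],cv2.COLOR_RGB2HSV)
    lo,hi={"blue":((105,150,60),(125,255,255)),"orange":((5,190,120),(16,255,255))}[kind]
    return cv2.inRange(h,lo,hi)
def blobs(m,amin=15):
    n,l,st,c=cv2.connectedComponentsWithStats(m)
    return [(st[i,4],c[i].round(1),cv2.minAreaRect(np.argwhere(l==i)[:,::-1].astype(np.float32))) for i in range(1,n) if st[i,4]>=amin]
E
python3 - <<'E'
from h import *
for n in("scene","top"):
    f=cams.grab_frame(n)
    for k in("blue","orange"):
        print(n,k,blobs(mask(f,k)))
    x,y,w,h={"scene":(145,95,115,110),"top":(265,145,110,85)}[n]
    c=f["color"][y:y+h,x:x+w,::-1]
    cv2.imwrite(f"pics/{n}c.png",cv2.resize(c,None,fx=5 if n=="scene" else 7,fy=5 if n=="scene" else 7,interpolation=cv2.INTER_CUBIC))
E
```

```text
scene blue [(np.int32(1025), array([232.8,  55.7]), ((233.3153839111328, 56.823089599609375), (28.92962646484375, 60.19914627075195), 60.708641052246094)), (np.int32(173), array([308.2, 277.3]), ((307.9264221191406, 277.8924560546875), (30.753555297851562, 7.558076858520508), 55.61965560913086))]
scene orange [(np.int32(98), array([202.8, 172.1]), ((202.25001525878906, 172.25), (7.77817440032959, 29.698484420776367), 45.0))]
top blue [(np.int32(60), array([169.9, 179.2]), ((169.96800231933594, 179.17601013183594), (20.392940521240234, 2.8621671199798584), 10.30484676361084)), (np.int32(2151), array([429.9, 315.3]), ((430.0, 315.0), (68.0, 32.0), 90.0))]
top orange [(np.int32(63), array([298.8, 176.8]), ((298.9533996582031, 177.05752563476562), (22.193174362182617, 4.18739128112793), 83.9909896850586))]
```

View pics/scenec.png

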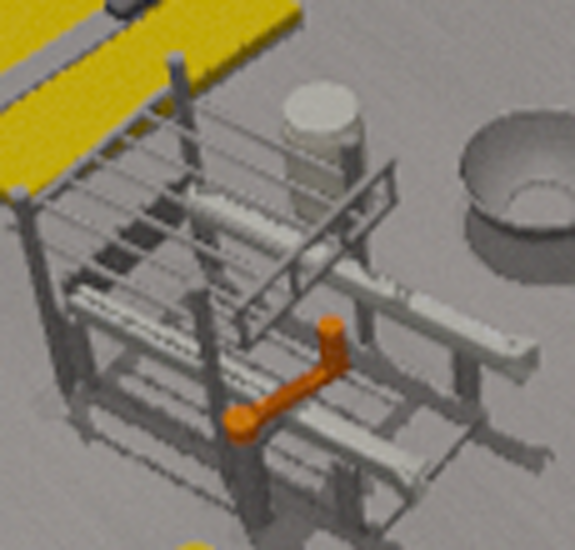

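View pics/topc.png

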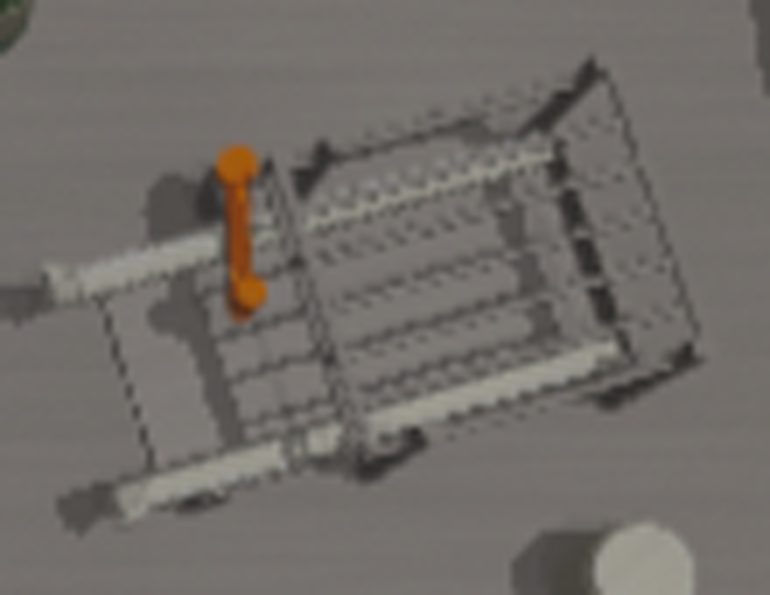

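The rack's runners are visible: lip front ends at top-view pixels (271.7,185.4) and (282.9,216.9), back ends at (344.3,167.1) and (352.4,194.6), latch pivot at (298.9,168.6), knob top at (300.6,186.6).

Run:
```python
from h import *
T=cams.grab_frame("top");S=cams.grab_frame("scene")
def fit(P,Q):  # Q(rack)->P(world) 2D
    P=np.array(P);Q=np.array(Q);p=P.mean(0);q=Q.mean(0)
    H=(Q-q).T@(P-p);a=np.arctan2(H[0,1]-H[1,0],H[0,0]+H[1,1]);R=np.array([[np.cos(a),-np.sin(a)],[np.sin(a),np.cos(a)]])
    t=p-R@q;return a,t,(P-(Q@R.T+t))*1000
c=lambda x,y:(265+(x+.5)/7-.5,145+(y+.5)/7-.5)
s=lambda x,y:(145+(x+.5)/5-.5,95+(y+.5)/5-.5)
rk=[(-.206,.0595,.087),(-.206,-.0595,.087),(.081,.0595,.089),(.081,-.0595,.089),(-.091,.095,.105)]
tp=[c(50,283),c(127,503),c(558,155),c(615,347),c(237,163)]
sp=[s(412,488),s(527,358),s(78,298),s(195,200),s(240,422)]
for f,pp in((T,tp),(S,sp)):
    P=[plane(f,u,r[2])[:2] for u,r in zip(pp,rk)]
    a,t,res=fit(P,[r[:2] for r in rk]);print(a,np.degrees(a),t,res.round(1).tolist())
P=[tri(T,u,S,v) for u,v in zip(tp,sp)]
print([(p.round(3),round(e,4)) for p,e in P]);a,t,res=fit([p[:2] for p,_ in P],[r[:2] for r in rk]);print(a,t,res.round(1).tolist())
print("knob",tri(T,c(249,290),S,s(331,325)))
# blue pan handle
h=lambda f,k,i:blobs(mask(f,k))[i][1]
print("handle",tri(T,h(T,"blue",0),S,h(S,"blue",1)))
for f,i in((T,0),(S,1)):
    b=blobs(mask(f,"blue"))[i][2];bx=cv2.boxPoints(b);e=[(bx[0]+bx[1])/2,(bx[2]+bx[3])/2,(bx[1]+bx[2])/2,(bx[3]+bx[0])/2]
    pr=max([(e[0],e[1]),(e[2],e[3])],key=lambda p:np.linalg.norm(p[0]-p[1]));q=[plane(f,u,.103) for u in pr];d=q[1]-q[0];print(q,np.degrees(np.arctan2(d[1],d[0])),np.linalg.norm(d))
```

```text
-1.3064907133399488 -74.85640384741535 [ 0.58358594 -0.31161552] [[3.6, 0.9], [-1.7, -6.0], [-5.2, -1.1], [3.2, 4.8], [0.1, 1.4]]
-1.3033663498946133 -74.67739100833268 [ 0.58794071 -0.30485349] [[6.7, -1.7], [-5.0, -6.6], [-0.8, 2.1], [-0.3, 7.6], [-0.6, -1.4]]
[(array([ 0.593, -0.097,  0.078]), np.float64(0.0014)), (array([ 0.47 , -0.133,  0.083]), np.float64(0.0041)), (array([ 0.66 , -0.379,  0.074]), np.float64(0.0008)), (array([ 0.55 , -0.4  ,  0.082]), np.float64(0.0057)), (array([ 0.653, -0.198,  0.099]), np.float64(0.0007))]
-1.3107490133250006 [ 0.58418059 -0.31236327] [[4.2, 0.5], [-4.0, -4.5], [-2.4, -3.5], [2.1, 5.7], [0.1, 1.9]]
knob (array([ 0.57642556, -0.19711605,  0.13682403]), np.float64(0.00046117413534626844))
handle (array([0.55928406, 0.12878239, 0.66700087]), np.float64(0.15681803390100796))
[array([0.62357451, 0.32233477, 0.103     ]), array([0.60850806, 0.2474233 , 0.103     ])] -101.37180989966616 0.07641155704264598
[array([ 0.05206785, -0.54950072,  0.103     ]), array([ 0.10520808, -0.49760565,  0.103     ])] 44.320812273966375 0.07427639224989718
```

move_arm:
  targets:
    - {"jaw": 1,"xyz": [0.12,-0.2,0.06],"rotation": [0,0,-40]}
    - {"jaw": 1,"xyz": [0.12,-0.2,0.06],"rotation": [0,0,-40]}
    - {"jaw": 1,"xyz": [0.12,-0.2,0.06],"rotation": [0,0,-40]}
    - {"jaw": 1,"xyz": [0.12,-0.2,0.06],"rotation": [0,0,-40]}
    - {"jaw": 1,"xyz": [0.12,-0.2,0.06],"rotation": [0,0,-40]}

```text
time_s: 0.8
tool_pos: [0.2488, 0.3071, 0.3092]
orientation: [0.457, 0.889, 0.0, 0.0]
force: [0.9, 0.2, -1.0]
finger_gap: 0.0852
grip_force: 0.0
```

move_arm:
  targets:
    - {"jaw": 1,"xyz": [0.14,-0.2,0.04],"rotation": [0,0,-21]}
    - {"jaw": 1,"xyz": [0.14,-0.2,0.04],"rotation": [0,0,-21]}
    - {"jaw": 1,"xyz": [0.14,-0.2,0.04],"rotation": [0,0,-21]}
    - {"jaw": 1,"xyz": [0.14,-0.2,0.04],"rotation": [0,0,-21]}
    - {"jaw": 1,"xyz": [0.14,-0.2,0.04],"rotation": [0,0,-21]}

```text
time_s: 1.3
tool_pos: [0.389, 0.107, 0.3489]
orientation: [0.61, 0.792, 0.0, 0.0]
force: [1.4, 0.7, -0.2]
finger_gap: 0.0856
grip_force: 0.0
```

move_arm:
  targets:
    - {"jaw": 1,"xyz": [0.13,-0.22,0.03],"rotation": [0,0,0]}
    - {"jaw": 1,"xyz": [0.13,-0.22,0.03],"rotation": [0,0,0]}
    - {"jaw": 1,"xyz": [0.13,-0.22,0.03],"rotation": [0,0,0]}
    - {"jaw": 1,"xyz": [0.13,-0.22,0.03],"rotation": [0,0,0]}
    - {"jaw": 1,"xyz": [0.13,-0.22,0.03],"rotation": [0,0,0]}

```text
time_s: 1.8
tool_pos: [0.5151, -0.1068, 0.3778]
orientation: [0.61, 0.792, 0.0, 0.0]
force: [1.1, 0.0, 0.3]
finger_gap: 0.0857
grip_force: 0.0
```

```bash
cat >> h.py <<'E'
def wrist():
    s=state();f=cams.grab_frame("wrist");M=np.eye(4);M[:3,:3]=Rot.from_quat(s["orientation"]).as_matrix();M[:3,3]=s["tool_pos"]
    W=M@f["T_tool_cam"];f["R"]=W[:3,:3].T;f["t"]=-f["R"]@W[:3,3];return s,f
def save(n,im,k=1): cv2.imwrite(f"pics/{n}.png",cv2.resize(im[:,:,::-1],None,fx=k,fy=k,interpolation=cv2.INTER_CUBIC))
E
python3 - <<'E'
from h import *
s,f=wrist();print(s["time_s"],s["tool_pos"],s["orientation"],s["qpos"]);print(f["T_tool_cam"],f["K"]);save("w1",f["color"],1.5)
np.savez("w1.npz",color=f["color"],K=f["K"],R=f["R"],t=f["t"])
E
```

```text
1.8 [ 0.51514712 -0.10681494  0.37777768] [6.09941700e-01 7.92446236e-01 2.17943779e-04 1.95228887e-04] [-2.04568720e-01  1.67337301e-01  2.96080651e-01  1.69899818e+00
  2.21890206e-04  1.10740544e+00]
[[ 2.67382139e-04 -9.47189701e-01 -3.20673665e-01  8.32369704e-02]
 [ 9.99999880e-01  1.21550084e-04  4.74785230e-04  1.03836745e-03]
 [-4.10733769e-04 -3.20673754e-01  9.47189619e-01 -1.25610689e-01]
 [ 0.00000000e+00  0.00000000e+00  0.00000000e+00  1.00000000e+00]] [[331.45741124   0.         251.92769156]
 [  0.         331.45741124 191.80099763]
 [  0.           0.           1.        ]]
```

View pics/w1.png

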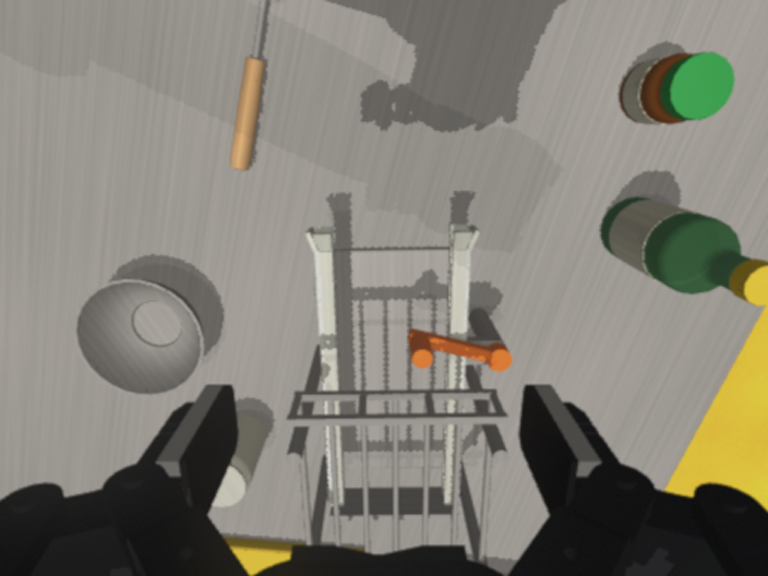

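The wrist view shows both runners (front ends at about (320,230) and (463,228) in the 1.5x image), the shelf truss (lower wire (302,393)-(496,391)), the latch pivot (499,360) and the knob (422,358).

Run:
```python
from h import *
f=dict(np.load("w1.npz"));g=f["color"].astype(int);hsv=cv2.cvtColor(f["color"],cv2.COLOR_RGB2HSV)
bright=((g.min(2)>165)).astype(np.uint8)
M=[];WID=[]
for v in range(170,215,3):
    r=bright[v];L=np.where(r[195:240])[0]+195;Rr=np.where(r[285:325])[0]+285
    if len(L)<4 or len(Rr)<4: continue
    e=[plane(f,(u,v),.089)[:2] for u in(L.min()-.5,L.max()+.5,Rr.min()-.5,Rr.max()+.5)]
    M.append((e[0]+e[1]+e[2]+e[3])/4);WID.append([np.linalg.norm(e[0]-e[3])*1000,np.linalg.norm(e[1]-e[2])*1000])
M=np.array(M);print(np.round(WID,1).tolist());
vx,vy,x0,y0=cv2.fitLine(M.astype(np.float32),cv2.DIST_HUBER,0,.01,.01).ravel()
if vy>0:vx,vy=-vx,-vy
print("centre line angle",np.degrees(np.arctan2(vy,vx)),x0,y0)
P=lambda u,v,z:plane(f,((u+.5)/1.5-.5,(v+.5)/1.5-.5),z)
for n,a,b,z in(("low",(302,393),(496,391),.15),("up",(289,417),(508,415),.19)):
    p,q=P(*a,z),P(*b,z);d=q-p;print(n,np.linalg.norm(d),(p+q)/2,np.degrees(np.arctan2(d[1],d[0]))-90)
pi=P(499,360,.105);kn=P(422,358,.138);print("pivot",pi,"knob",kn,np.linalg.norm(pi-kn))
u=np.array([vx,vy]);n=np.array([-vy,vx]);c=np.array([x0,y0])
for X in(pi[:2],kn[:2],P(399,392,.15)[:2],P(398.5,416,.19)[:2],P(320,229,.089)[:2],P(463,227,.089)[:2]): print("s,y",(X-c)@u,(X-c)@n)
```

```text
[[135.6, 105.9], [136.0, 106.2], [135.1, 105.2], [134.2, 105.5], [135.9, 105.9], [135.0, 104.9], [135.4, 103.9], [134.5, 105.5], [134.9, 105.8], [134.0, 106.2], [134.4, 105.2], [134.9, 105.5], [135.3, 104.5], [134.4, 104.8], [133.4, 105.1]]
centre line angle -74.598656 0.5418083 -0.1540412
low 0.15668234324033442 [ 0.56474934 -0.22313462  0.15      ] -74.51762148105013
up 0.15966245948794042 [ 0.56182543 -0.22007679  0.19      ] -74.58721884445937
pivot [ 0.65102619 -0.1942991   0.105     ] knob [ 0.57681019 -0.19470179  0.138     ] 0.08122300888794873
s,y 0.06781814119686329 0.09460414662708773
s,y 0.048496181225230806 0.02294635523597388
s,y 0.07270481202828624 0.0038076282740082865
s,y 0.06898030613100302 0.0017999962264044055
s,y -0.04866939370202948 -0.06098345011950124
s,y -0.04918497560366433 0.05991504862862727
```

move_arm:
  targets:
    - {"jaw": 1,"xyz": [0.04,-0.02,-0.1],"rotation": [-40.5,-11.2,0]}
    - {"jaw": 1,"xyz": [0.04,-0.02,-0.1],"rotation": [-40.5,-11.2,0]}
    - {"jaw": 1,"xyz": [0.04,-0.02,-0.1],"rotation": [-40.5,-11.2,0]}
    - {"jaw": 1,"xyz": [0.04,-0.02,-0.1],"rotation": [-40.5,-11.2,0]}
    - {"jaw": 1,"xyz": [0.04,-0.02,-0.1],"rotation": [-40.5,-11.2,0]}

```text
time_s: 2.35
tool_pos: [0.5543, -0.1244, 0.2774]
orientation: [0.568, 0.739, -0.217, 0.289]
force: [-0.8, -0.0, 0.2]
finger_gap: 0.0856
grip_force: 0.0
```

```bash
cat >> h.py <<'E'
O=np.array([.584,-.3073,0]);A=np.radians(-74.6);RW=Rot.from_euler("z",A).as_matrix()
def w2r(p): return RW.T@(np.asarray(p)-O)
def r2w(p): return O+RW@np.asarray(p)
def rep():
    s=state();M=RW.T@Rot.from_quat(s["orientation"]).as_matrix()
    print("t",s["time_s"],"rack mm",(w2r(s["tool_pos"])*1000).round(1),"world",s["tool_pos"].round(4),"z",M[:,2].round(3),"y",M[:,1].round(3),"q",s["qpos"].round(2),"gap",s["finger_gap"].round(4),"F",s["force"].round(1))
    return s
E
python3 - <<'E'
from h import *
s=rep()
for p in((-.181,.023,.195),(-.1105,.0228,.126)): print((r2w(p)-s["tool_pos"]).round(4))
E
```

```text
Traceback (most recent call last):
  File "h.py", line 29, in rep
    print("t",s["time_s"],"rack mm",(w2r(s["tool_pos"])*1000).round(1),"world",s["tool_pos"].round(4),"z",M[:,2].round(3),"y",M[:,1].round(3),"q",s["qpos"].round(2),"gap",s["finger_gap"].round(4),"F",s["force"].round(1))
                                                                                                                                                                           ^^^^^^^^^^^^^^^^^^^^^
AttributeError: 'float' object has no attribute 'round'
```

```bash
sed -i 's/s\["finger_gap"\].round(4)/round(s["finger_gap"],4)/' h.py
python3 - <<'E'
from h import *
s=rep()
for p in((-.181,.023,.195),(-.1105,.0228,.126)): print((r2w(p)-s["tool_pos"]).round(4))
E
```

```text
t 2.35 rack mm [-184.3   19.9  277.4] world [ 0.5543 -0.1244  0.2774] z [ 0.674  0.001 -0.739] y [0.006 1.    0.008] q [ 0.11  0.06 -0.22  1.16 -0.73  1.37] gap 0.0856 F [-0.8 -0.   0.2]
[ 0.0039 -0.0023 -0.0824]
[ 0.0224 -0.0704 -0.1514]
```

move_arm:
  targets:
    - {"jaw": 0,"xyz": [0.003,-0.002,-0.045],"rotation": [0,0,0]}
    - {"jaw": 0,"xyz": [0.004,-0.002,-0.08],"rotation": [0,0,0]}
    - {"jaw": 0,"xyz": [0.013,-0.036,-0.116],"rotation": [0,0,0]}
    - {"jaw": 0,"xyz": [0.022,-0.07,-0.15],"rotation": [0,0,0]}
    - {"jaw": 0,"xyz": [0.022,-0.07,-0.15],"rotation": [0,0,0]}

```text
time_s: 2.85
tool_pos: [0.5737, -0.197, 0.122]
orientation: [0.57, 0.74, -0.218, 0.283]
force: [-1.0, 1.1, -1.7]
finger_gap: 0.0428
grip_force: 0.0
```

move_arm:
  grip_force: 20
  targets:
    - {"jaw": -1,"xyz": [0,0,0],"rotation": [0,0,0]}
    - {"jaw": -1,"xyz": [0,0,0],"rotation": [0,0,0]}
    - {"jaw": -1,"xyz": [0,0,0],"rotation": [0,0,0]}
    - {"jaw": -1,"xyz": [0,0,0],"rotation": [0,0,0]}
    - {"jaw": -1,"xyz": [0,0,0],"rotation": [0,0,0]}

```text
time_s: 3.35
tool_pos: [0.5757, -0.1942, 0.1282]
orientation: [0.569, 0.74, -0.216, 0.286]
force: [-4.4, -2.6, -1.7]
finger_gap: 0.017
grip_force: 21.5
```

Run:
```python
from h import *
s=rep()
k=lambda q:np.array([-.091-.075*np.sin(q),.095-.075*np.cos(q),0])
for q in(.5,.75,1.,1.25,1.45,1.62): print(q,(RW@(k(q)-k(.263))).round(4))
f=cams.grab_frame("scene");
save("s2",f["color"][95:205,145:260],5)
```

```text
t 3.35 rack mm [-111.2   22.   128.2] world [ 0.5757 -0.1942  0.1282] z [ 0.67  -0.    -0.743] y [0.006 1.    0.005] q [-0.03  0.14 -0.47  0.71 -0.7   1.19] gap 0.017 F [-4.4 -2.6 -1.7]
0.5 [0.002  0.0176 0.    ]
0.75 [0.0085 0.0351 0.    ]
1.0 [0.0192 0.0505 0.    ]
1.25 [0.0333 0.0628 0.    ]
1.45 [0.0465 0.0698 0.    ]
1.62 [0.0587 0.0736 0.    ]
```

View pics/s2.png

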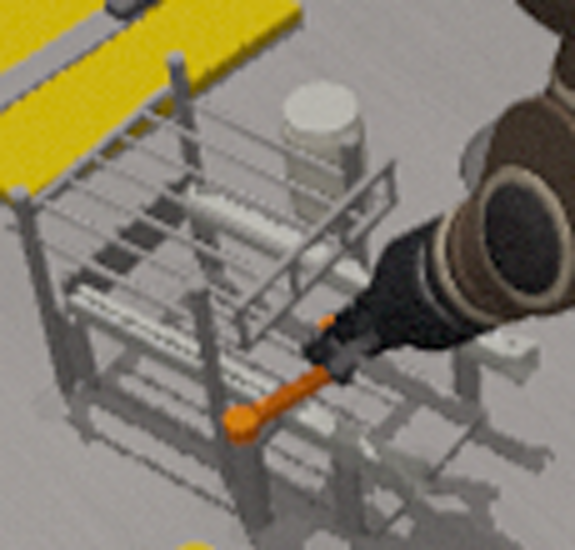

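The fingers hold the knob with a 17 mm gap, so I'll swing it open along the arc.

move_arm:
  targets:
    - {"jaw": -1,"xyz": [0.001,0.009,0],"rotation": [0,0,0]}
    - {"jaw": -1,"xyz": [0.002,0.018,0],"rotation": [0,0,0]}
    - {"jaw": -1,"xyz": [0.005,0.027,0],"rotation": [0,0,0]}
    - {"jaw": -1,"xyz": [0.009,0.035,0],"rotation": [0,0,0]}
    - {"jaw": -1,"xyz": [0.014,0.043,0],"rotation": [0,0,0]}

```text
time_s: 3.9
tool_pos: [0.5862, -0.151, 0.1277]
orientation: [0.568, 0.741, -0.219, 0.284]
force: [-21.7, 7.8, 8.0]
finger_gap: 0.0172
grip_force: 21.9
```

move_arm:
  targets:
    - {"jaw": -1,"xyz": [0.005,0.007,0],"rotation": [0,0,0]}
    - {"jaw": -1,"xyz": [0.019,0.02,0],"rotation": [0,0,0]}
    - {"jaw": -1,"xyz": [0.032,0.027,0],"rotation": [0,0,0]}
    - {"jaw": -1,"xyz": [0.043,0.031,0],"rotation": [0,0,0]}
    - {"jaw": -1,"xyz": [0.043,0.031,0],"rotation": [0,0,0]}

```text
time_s: 4.4
tool_pos: [0.6349, -0.1185, 0.128]
orientation: [0.569, 0.741, -0.214, 0.287]
force: [-1.5, 6.7, 0.6]
finger_gap: 0.0173
grip_force: 21.5
```

Run:
```python
from h import *
s=rep();p=w2r(s["tool_pos"]);print("q",np.arctan2(-.091-p[0],.095-p[1]), "retreat", (RW@[-.07,0,.077]).round(3))
```

```text
t 4.4 rack mm [-168.5   99.2  128. ] world [ 0.6349 -0.1185  0.128 ] z [ 0.668  0.003 -0.744] y [0.004 1.    0.008] q [ 0.1   0.27 -0.29  0.86 -0.72  1.36] gap 0.0173 F [-1.5  6.7  0.6]
q 1.6244958758173833 retreat [-0.019  0.067  0.077]
```

move_arm:
  targets:
    - {"jaw": 0,"xyz": [0,0,0],"rotation": [0,0,0]}
    - {"jaw": 0,"xyz": [0,0,0],"rotation": [0,0,0]}
    - {"jaw": 0,"xyz": [0,0,0.04],"rotation": [0,0,0]}
    - {"jaw": 0,"xyz": [-0.02,0,0.09],"rotation": [0,0,0]}
    - {"jaw": 0,"xyz": [-0.04,0,0.13],"rotation": [0,0,0]}

```text
time_s: 4.9
tool_pos: [0.5931, -0.1211, 0.2596]
orientation: [0.569, 0.74, -0.216, 0.287]
force: [0.5, 0.2, 0.3]
finger_gap: 0.0426
grip_force: 0.0
```

move_arm:
  targets:
    - {"jaw": 1,"xyz": [-0.02,0.2,0.12],"rotation": [40.5,11.2,0]}
    - {"jaw": 1,"xyz": [-0.02,0.2,0.12],"rotation": [40.5,11.2,0]}
    - {"jaw": 1,"xyz": [-0.02,0.2,0.12],"rotation": [40.5,11.2,0]}
    - {"jaw": 1,"xyz": [-0.02,0.2,0.12],"rotation": [40.5,11.2,0]}
    - {"jaw": 1,"xyz": [-0.02,0.2,0.12],"rotation": [40.5,11.2,0]}

```text
time_s: 5.4
tool_pos: [0.5733, 0.0813, 0.3814]
orientation: [0.609, 0.793, 0.004, -0.0]
force: [-0.1, 0.2, -0.9]
finger_gap: 0.0858
grip_force: 0.0
```

move_arm:
  targets:
    - {"jaw": 1,"xyz": [0.0,0.1,-0.01],"rotation": [0,0,-26.5]}
    - {"jaw": 1,"xyz": [0.0,0.1,-0.01],"rotation": [0,0,-26.5]}
    - {"jaw": 1,"xyz": [0.0,0.1,-0.01],"rotation": [0,0,-26.5]}
    - {"jaw": 1,"xyz": [0.0,0.1,-0.01],"rotation": [0,0,-26.5]}
    - {"jaw": 1,"xyz": [0.0,0.1,-0.01],"rotation": [0,0,-26.5]}

```text
time_s: 5.9
tool_pos: [0.5735, 0.1788, 0.368]
orientation: [0.774, 0.633, 0.0, 0.0]
force: [-0.1, -0.2, 0.0]
finger_gap: 0.0855
grip_force: 0.0
```

Run:
```python
from h import *
s,f=wrist();rep();save("w2",f["color"],1.5);np.savez("w2.npz",color=f["color"],K=f["K"],R=f["R"],t=f["t"])
print(blobs(mask(f,"blue"),40)); print(proj(f,r2w([-.166,.095,.138])))
T=cams.grab_frame("top");print("orange top",blobs(mask(T,"orange")),proj(T,r2w([-.166,.095,.138])))
```

```text
t 5.95 rack mm [-471.1  118.9  368.1] world [0.5735 0.1784 0.3681] z [ 0.     0.001 -1.   ] y [0.453 0.892 0.001] q [ 0.3   0.32  0.47  1.72 -0.    2.07] gap 0.0857 F [0.2 1.3 0.3]
[(np.int32(770), array([271.1,  45. ]), ((271.06195068359375, 46.01756286621094), (10.43240737915039, 76.18156433105469), 1.7899105548858643))]
[336.31534754 361.97651994]
orange top [(np.int32(72), array([289.3, 169.9]), ((289.113525390625, 169.7189178466797), (4.574902534484863, 22.35463523864746), 81.02737426757812))] [279.31170694 171.48439069]
```

View pics/w2.png

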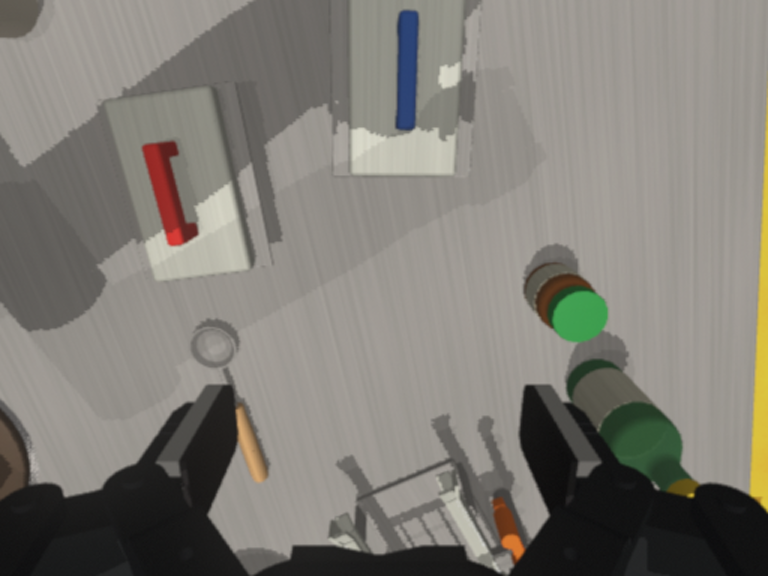

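The wrist view shows the latch open at (505,525), the blue handle from (407,12) to (405,128), and the red pan clear to its left.

Run:
```python
from h import *
f=dict(np.load("w2.npz"));m=mask(f,"blue")
ys=range(14,78,4);L=[];R=[]
for v in ys:
    x=np.where(m[v])[0];L.append(plane(f,(x.min()-.5,v),.105)[:2]);R.append(plane(f,(x.max()+.5,v),.105)[:2])
L,R=np.array(L),np.array(R);print("width",np.linalg.norm(L-R,axis=1).round(4))
for q in(L,R,(L+R)/2):
    vx,vy,x0,y0=cv2.fitLine(q.astype(np.float32),cv2.DIST_L2,0,.01,.01).ravel();print(np.degrees(np.arctan(vy/vx)),x0,y0)
v=np.where(m.any(1))[0];a=plane(f,(271.8,v.min()-.5),.105);b=plane(f,(270.3,v.max()+.5),.105);print(a,b,np.linalg.norm(a-b),(a+b)/2)
# flange/lid side edges near-end corners (view px /1.5), flange z .049, lid .069
P=lambda u,w,z:plane(f,((u+.5)/1.5-.5,(w+.5)/1.5-.5),z)
print("lid near corners",P(350,174,.069),P(456,174,.069)); print("flange near",P(334,176,.049),P(470,177,.049))
```

```text
width [0.0115 0.0116 0.0116 0.0106 0.0106 0.0107 0.0107 0.0107 0.0108 0.0119
 0.0109 0.0109 0.0109 0.011  0.011  0.0111]
77.835915 0.61329514 0.29274973
77.59174 0.62409806 0.29055455
77.713936 0.61869663 0.29165214
[0.62569874 0.32612548 0.105     ] [0.6102876  0.25137283 0.105     ] 0.07632471027872113 [0.61799317 0.28874915 0.105     ]
lid near corners [0.55963288 0.2230044  0.069     ] [0.64655573 0.20531481 0.069     ]
flange near [0.54404787 0.22235126 0.049     ] [0.66084988 0.19770129 0.049     ]
```

move_arm:
  targets:
    - {"jaw": 0.5,"xyz": [0.045,0.11,-0.18],"rotation": [0,0,-0.5]}
    - {"jaw": 0.5,"xyz": [0.045,0.11,-0.18],"rotation": [0,0,-0.5]}
    - {"jaw": 0.5,"xyz": [0.045,0.11,-0.18],"rotation": [0,0,-0.5]}
    - {"jaw": 0.5,"xyz": [0.045,0.11,-0.18],"rotation": [0,0,-0.5]}
    - {"jaw": 0.5,"xyz": [0.045,0.11,-0.18],"rotation": [0,0,-0.5]}

```text
time_s: 6.5
tool_pos: [0.6176, 0.2893, 0.182]
orientation: [0.777, 0.629, -0.003, -0.001]
force: [0.5, 0.0, -0.6]
finger_gap: 0.0644
grip_force: 0.0
```

move_arm:
  targets:
    - {"jaw": 0.5,"xyz": [0,0,-0.03],"rotation": [0,0,0]}
    - {"jaw": 0.5,"xyz": [0,0,-0.06],"rotation": [0,0,0]}
    - {"jaw": 0.5,"xyz": [0,0,-0.08],"rotation": [0,0,0]}
    - {"jaw": 0.5,"xyz": [0,0,-0.092],"rotation": [0,0,0]}
    - {"jaw": 0.5,"xyz": [0,0,-0.092],"rotation": [0,0,0]}

```text
time_s: 7.0
tool_pos: [0.6183, 0.2881, 0.0948]
orientation: [0.778, 0.628, -0.001, -0.0]
force: [0.1, 0.1, -0.3]
finger_gap: 0.0639
grip_force: 0.0
```

move_arm:
  grip_force: 60
  targets:
    - {"jaw": -1,"xyz": [0,0,0],"rotation": [0,0,0]}
    - {"jaw": -1,"xyz": [0,0,0],"rotation": [0,0,0]}
    - {"jaw": -1,"xyz": [0,0,0],"rotation": [0,0,0]}
    - {"jaw": -1,"xyz": [0,0,0],"rotation": [0,0,0]}
    - {"jaw": -1,"xyz": [0,0,0],"rotation": [0,0,0]}

```text
time_s: 7.5
tool_pos: [0.6186, 0.2897, 0.0965]
orientation: [0.778, 0.628, 0.001, -0.0]
force: [-3.1, 0.7, 4.5]
finger_gap: 0.0128
grip_force: 62.6
```

Run:
```python
from h import *
rep()
```

```text
t 7.5 rack mm [-566.3  191.9   96.5] world [0.6186 0.2897 0.0965] z [-0.     0.001 -1.   ] y [0.462 0.887 0.001] q [0.44 0.46 0.07 1.18 0.   2.22] gap 0.0128 F [-3.1  0.7  4.5]
```

move_arm:
  targets:
    - {"jaw": -1,"xyz": [0,0,0.03],"rotation": [0,0,0]}
    - {"jaw": -1,"xyz": [0,0,0.07],"rotation": [0,0,0]}
    - {"jaw": -1,"xyz": [0,0,0.12],"rotation": [0,0,0]}
    - {"jaw": -1,"xyz": [-0.01,-0.03,0.125],"rotation": [0,0,4]}
    - {"jaw": -1,"xyz": [-0.03,-0.07,0.125],"rotation": [0,0,8]}

```text
time_s: 8.0
tool_pos: [0.5902, 0.2203, 0.2215]
orientation: [0.73, 0.683, 0.002, 0.001]
force: [-0.0, -1.5, -6.0]
finger_gap: 0.0129
grip_force: 61.2
```

move_arm:
  targets:
    - {"jaw": -1,"xyz": [-0.02,-0.045,0],"rotation": [0,0,5]}
    - {"jaw": -1,"xyz": [-0.038,-0.085,0],"rotation": [0,0,10]}
    - {"jaw": -1,"xyz": [-0.056,-0.125,0],"rotation": [0,0,15]}
    - {"jaw": -1,"xyz": [-0.074,-0.168,0],"rotation": [0,0,19.5]}
    - {"jaw": -1,"xyz": [-0.092,-0.209,0],"rotation": [0,0,19.5]}

```text
time_s: 8.5
tool_pos: [0.495, 0.0087, 0.2194]
orientation: [0.605, 0.796, -0.001, -0.001]
force: [1.1, -0.3, -5.7]
finger_gap: 0.0131
grip_force: 61.2
```

move_arm:
  targets:
    - {"jaw": -1,"xyz": [0,0,-0.03],"rotation": [0,0,0]}
    - {"jaw": -1,"xyz": [0,0,-0.03],"rotation": [0,0,0]}
    - {"jaw": -1,"xyz": [0,0,-0.03],"rotation": [0,0,0]}

```text
time_s: 8.8
tool_pos: [0.4959, 0.0104, 0.1898]
orientation: [0.606, 0.795, -0.001, -0.001]
force: [-0.3, 0.8, -5.3]
finger_gap: 0.0128
grip_force: 61.2
```

Run:
```python
from h import *
s=rep()
s,f=wrist();save("w3",f["color"],1.5);np.savez("w3.npz",color=f["color"],K=f["K"],R=f["R"],t=f["t"])
```

```text
t 8.8 rack mm [-329.7   -0.6  189.8] world [0.4959 0.0104 0.1898] z [-0.001 -0.002 -1.   ] y [ 0.001  1.    -0.002] q [ 0.02  0.08 -0.22  1.27  0.    1.32] gap 0.0128 F [-0.3  0.8 -5.3]
```

View pics/w3.png

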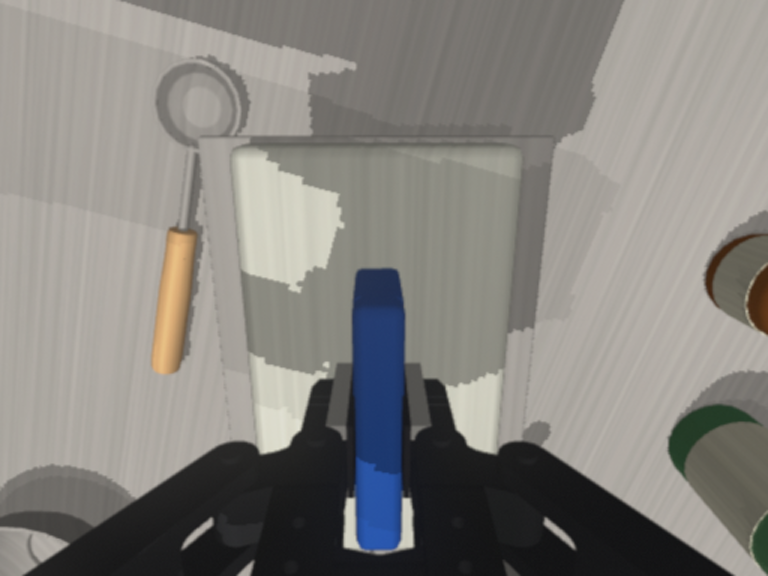

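The rear flange corners of the held pan are at (200,137) and (553,136), and the handle is square in the jaws.

Run:
```python
from h import *
f=dict(np.load("w3.npz"));s=rep();z=s["tool_pos"][2]-.0965+.049
P=lambda u,w,z:w2r(plane(f,((u+.5)/1.5-.5,(w+.5)/1.5-.5),z))*1000
a,b=P(200,137,z),P(553,136,z);print(a,b,a-b,(a+b)/2)
a,b=P(233,146,z+.02),P(521,146,z+.02);print(a,b,a-b,(a+b)/2)
print(P(250,400,z+.02),P(504,400,z+.02),P(230,250,z+.02)*0)
```

```text
t 8.85 rack mm [-3.299e+02  3.000e-01  1.906e+02] world [0.4967 0.0108 0.1906] z [-0.    -0.001 -1.   ] y [-0.     1.    -0.001] q [ 0.02  0.08 -0.22  1.27  0.    1.32] gap 0.0128 F [-0.1  0.1 -4.7]
[-407.50266888  -58.70774527  143.11689543] [-407.77688019   58.39698807  143.11689543] [   0.27421132 -117.10473333    0.        ] [-4.07639775e+02 -1.55378600e-01  1.43116895e+02]
[-405.57376517  -42.34738     163.11689543] [-405.54547433   42.60288647  163.11689543] [-2.82908400e-02 -8.49502665e+01  0.00000000e+00] [-4.05559620e+02  1.27753238e-01  1.63116895e+02]
[-319.92671108  -44.43246865  163.11689543] [-320.00066808   44.4835618   163.11689543] [-0. -0.  0.]
```

move_arm:
  targets:
    - {"jaw": -1,"xyz": [0,0,-0.03],"rotation": [0,0,0]}
    - {"jaw": -1,"xyz": [0,0,-0.061],"rotation": [0,0,0]}
    - {"jaw": -1,"xyz": [0,0,-0.061],"rotation": [0,0,0]}
    - {"jaw": -1,"xyz": [0,0,-0.061],"rotation": [0,0,0]}

```text
time_s: 9.25
tool_pos: [0.4969, 0.011, 0.1303]
orientation: [0.606, 0.796, -0.0, -0.0]
force: [0.1, -0.1, -3.7]
finger_gap: 0.0128
grip_force: 61.2
```

move_arm:
  targets:
    - {"jaw": -1,"xyz": [0.004,-0.0145,0],"rotation": [0,0,0]}
    - {"jaw": -1,"xyz": [0.008,-0.029,0],"rotation": [0,0,0]}
    - {"jaw": -1,"xyz": [0.012,-0.0434,0],"rotation": [0,0,0]}
    - {"jaw": -1,"xyz": [0.016,-0.058,0],"rotation": [0,0,0]}
    - {"jaw": -1,"xyz": [0.02,-0.0723,0],"rotation": [0,0,0]}

```text
time_s: 9.75
tool_pos: [0.5171, -0.0637, 0.1298]
orientation: [0.607, 0.795, 0.0, 0.0]
force: [-0.4, 0.3, -5.7]
finger_gap: 0.0127
grip_force: 61.1
```

Run:
```python
from h import *
rep()
```

```text
t 9.75 rack mm [-2.526e+02  1.000e-01  1.298e+02] world [ 0.5171 -0.0637  0.1298] z [ 0.  0. -1.] y [0.002 1.    0.   ] q [-0.12  0.14 -0.28  1.15 -0.    1.18] gap 0.0127 F [-0.4  0.3 -5.7]
```

move_arm:
  targets:
    - {"jaw": -1,"xyz": [0.004,-0.0145,0],"rotation": [0,0,0]}
    - {"jaw": -1,"xyz": [0.008,-0.029,0],"rotation": [0,0,0]}
    - {"jaw": -1,"xyz": [0.012,-0.0434,0],"rotation": [0,0,0]}
    - {"jaw": -1,"xyz": [0.016,-0.058,0],"rotation": [0,0,0]}
    - {"jaw": -1,"xyz": [0.02,-0.0723,0],"rotation": [0,0,0]}

```text
time_s: 10.25
tool_pos: [0.5368, -0.1355, 0.1294]
orientation: [0.606, 0.795, -0.0, -0.0]
force: [0.6, 0.3, -5.9]
finger_gap: 0.0128
grip_force: 61.1
```

move_arm:
  targets:
    - {"jaw": -1,"xyz": [0.0027,-0.0096,0],"rotation": [0,0,0]}
    - {"jaw": -1,"xyz": [0.0053,-0.0193,0],"rotation": [0,0,0]}
    - {"jaw": -1,"xyz": [0.0074,-0.027,0],"rotation": [0,0,0]}
    - {"jaw": -1,"xyz": [0.0074,-0.027,-0.002],"rotation": [0,0,0]}
    - {"jaw": -1,"xyz": [0.0074,-0.027,-0.003],"rotation": [0,0,0]}

```text
time_s: 10.75
tool_pos: [0.544, -0.1616, 0.1267]
orientation: [0.606, 0.795, -0.0, 0.0]
force: [-1.7, -2.3, 1.4]
finger_gap: 0.013
grip_force: 62.1
```

Run:
```python
from h import *
rep()
T=cams.grab_frame("scene");save("s4",T["color"][85:225,145:285],4)
```

```text
t 10.75 rack mm [-1.511e+02  1.000e-01  1.267e+02] world [ 0.544  -0.1616  0.1267] z [ 0.001  0.    -1.   ] y [0.001 1.    0.   ] q [-0.29  0.23 -0.18  1.16 -0.    1.01] gap 0.013 F [-1.7 -2.3  1.4]
```

View pics/s4.png

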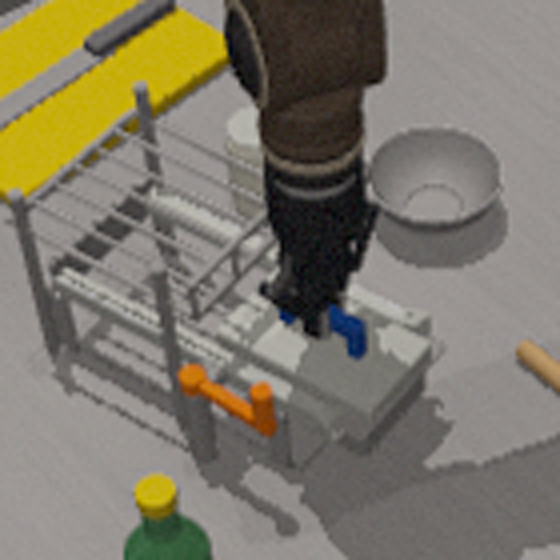

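move_arm:
  targets:
    - {"jaw": 0,"xyz": [0,0,0],"rotation": [0,0,0]}
    - {"jaw": 0,"xyz": [0,0,0],"rotation": [0,0,0]}
    - {"jaw": 0,"xyz": [0,0,0.03],"rotation": [0,0,0]}
    - {"jaw": 0,"xyz": [0,0,0.07],"rotation": [0,0,0]}
    - {"jaw": 0,"xyz": [-0.005,0.02,0.11],"rotation": [0,0,0]}

```text
time_s: 11.3
tool_pos: [0.539, -0.1419, 0.2375]
orientation: [0.607, 0.795, -0.0, -0.0]
force: [0.5, -0.8, 0.6]
finger_gap: 0.0426
grip_force: 0.0
```

move_arm:
  targets:
    - {"jaw": -1,"xyz": [-0.04,0.146,-0.01],"rotation": [-40.5,-11.2,0]}
    - {"jaw": -1,"xyz": [-0.04,0.146,-0.01],"rotation": [-40.5,-11.2,0]}
    - {"jaw": -1,"xyz": [-0.04,0.146,-0.01],"rotation": [-40.5,-11.2,0]}
    - {"jaw": -1,"xyz": [-0.04,0.146,-0.01],"rotation": [-40.5,-11.2,0]}
    - {"jaw": -1,"xyz": [-0.04,0.146,-0.01],"rotation": [-40.5,-11.2,0]}

```text
time_s: 11.8
tool_pos: [0.499, 0.0073, 0.2283]
orientation: [0.564, 0.743, -0.216, 0.289]
force: [-0.4, -0.1, -1.0]
finger_gap: -0.0002
grip_force: 0.0
```

Run:
```python
from h import *
s=rep();print((r2w([-.27,0,.094])-s["tool_pos"]).round(4))
s,f=wrist();save("w5",f["color"],1.5);np.savez("w5.npz",color=f["color"],K=f["K"],R=f["R"],t=f["t"])
b=blobs(mask(f,"blue"),40);print(b)
for k in b: print(w2r(plane(f,k[1],.132)))
```

```text
t 11.8 rack mm [-325.9    1.6  228.3] world [0.499  0.0073 0.2283] z [ 0.673  0.008 -0.74 ] y [-0.005  1.     0.006] q [ 0.4   0.1  -0.28  1.3  -0.73  1.74] gap -0.0002 F [-0.4 -0.1 -1. ]
[ 0.0133 -0.0543 -0.1343]
[(np.int32(312), array([248.9, 227.6]), ((248.5, 228.0), (28.0, 11.0), 90.0)), (np.int32(566), array([ 20.5, 276.3]), ((22.963115692138672, 275.90576171875), (47.35019302368164, 14.304647445678711), 5.19442892074585))]
[-0.15462212  0.00110527  0.132     ]
[ 0.03051859 -0.34523046  0.132     ]
```

View pics/w5.png

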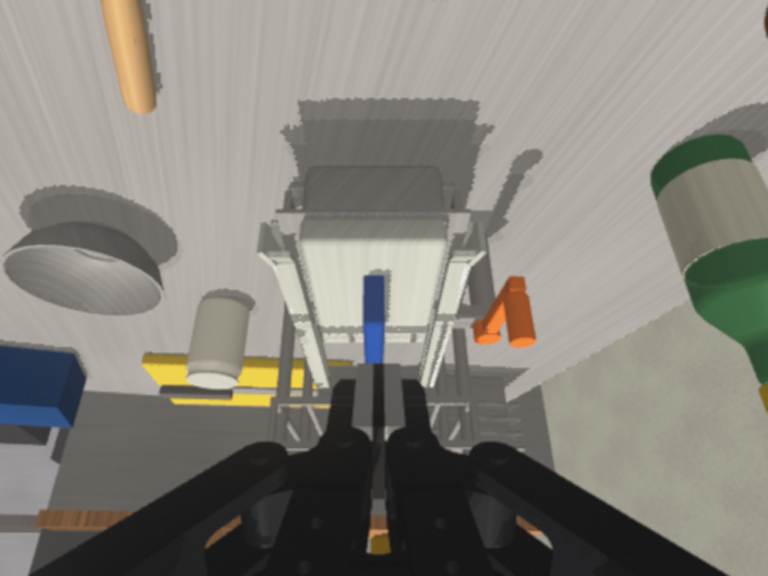

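move_arm:
  targets:
    - {"jaw": -1,"xyz": [0.003,-0.01,-0.045],"rotation": [0,0,0]}
    - {"jaw": -1,"xyz": [0.006,-0.025,-0.09],"rotation": [0,0,0]}
    - {"jaw": -1,"xyz": [0.01,-0.04,-0.134],"rotation": [0,0,0]}
    - {"jaw": -1,"xyz": [0.013,-0.054,-0.134],"rotation": [0,0,0]}
    - {"jaw": -1,"xyz": [0.013,-0.054,-0.134],"rotation": [0,0,0]}

```text
time_s: 12.35
tool_pos: [0.5112, -0.0505, 0.0915]
orientation: [0.567, 0.742, -0.217, 0.284]
force: [1.2, 0.8, 0.6]
finger_gap: -0.0001
grip_force: 0.0
```

move_arm:
  targets:
    - {"jaw": -1,"xyz": [0.0027,-0.0096,0],"rotation": [0,0,0]}
    - {"jaw": -1,"xyz": [0.0053,-0.0193,0],"rotation": [0,0,0]}
    - {"jaw": -1,"xyz": [0.008,-0.0289,0],"rotation": [0,0,0]}
    - {"jaw": -1,"xyz": [0.0106,-0.0386,0],"rotation": [0,0,0]}
    - {"jaw": -1,"xyz": [0.0133,-0.0482,0],"rotation": [0,0,0]}

```text
time_s: 12.85
tool_pos: [0.526, -0.098, 0.0932]
orientation: [0.566, 0.742, -0.216, 0.286]
force: [-1.5, 4.5, 2.4]
finger_gap: 0.0001
grip_force: 2.2
```

Run:
```python
from h import *
rep()
s,f=wrist();b=blobs(mask(f,"blue"),40)
for k in b: print(k[0],k[1],w2r(plane(f,k[1],.132)))
```

```text
t 12.85 rack mm [-217.2   -0.4   93.2] world [ 0.526  -0.098   0.0932] z [ 0.669  0.002 -0.743] y [-0.     1.     0.003] q [ 0.17  0.13 -0.55  0.8  -0.73  1.44] gap 0.0001 F [-1.5  4.5  2.4]
445 [251.9 352.7] [-0.37603056  0.00056287  0.132     ]
```

move_arm:
  targets:
    - {"jaw": -1,"xyz": [0.0027,-0.0096,0],"rotation": [0,0,0]}
    - {"jaw": -1,"xyz": [0.0053,-0.0193,0],"rotation": [0,0,0]}
    - {"jaw": -1,"xyz": [0.008,-0.0289,0],"rotation": [0,0,0]}
    - {"jaw": -1,"xyz": [0.0106,-0.0386,0],"rotation": [0,0,0]}
    - {"jaw": -1,"xyz": [0.0133,-0.0482,0],"rotation": [0,0,0]}

```text
time_s: 13.4
tool_pos: [0.5388, -0.1465, 0.0925]
orientation: [0.566, 0.742, -0.217, 0.286]
force: [-1.5, 3.4, 2.7]
finger_gap: -0.0001
grip_force: 2.2
```

move_arm:
  targets:
    - {"jaw": -1,"xyz": [0.0027,-0.0096,0],"rotation": [0,0,0]}
    - {"jaw": -1,"xyz": [0.0053,-0.0193,0],"rotation": [0,0,0]}
    - {"jaw": -1,"xyz": [0.008,-0.0289,0],"rotation": [0,0,0]}
    - {"jaw": -1,"xyz": [0.0106,-0.0386,0],"rotation": [0,0,0]}
    - {"jaw": -1,"xyz": [0.0133,-0.0482,0],"rotation": [0,0,0]}

```text
time_s: 13.9
tool_pos: [0.552, -0.1947, 0.0924]
orientation: [0.566, 0.742, -0.217, 0.285]
force: [-1.5, 4.0, 2.5]
finger_gap: 0.0003
grip_force: 2.2
```

Run:
```python
from h import *
rep()
```

```text
t 13.9 rack mm [-117.    -0.9   92.4] world [ 0.552  -0.1947  0.0924] z [ 0.669  0.001 -0.743] y [0.    1.    0.001] q [-0.03  0.13 -0.57  0.62 -0.69  1.18] gap 0.0003 F [-1.5  4.   2.5]
```

move_arm:
  targets:
    - {"jaw": -1,"xyz": [0.0011,-0.0039,0],"rotation": [0,0,0]}
    - {"jaw": -1,"xyz": [0.0021,-0.0077,0],"rotation": [0,0,0]}
    - {"jaw": -1,"xyz": [0.0032,-0.0116,0],"rotation": [0,0,0]}
    - {"jaw": -1,"xyz": [0.0032,-0.0116,0],"rotation": [0,0,0]}

```text
time_s: 14.3
tool_pos: [0.5549, -0.206, 0.0923]
orientation: [0.566, 0.742, -0.217, 0.285]
force: [-0.3, 0.1, -0.1]
finger_gap: -0.0001
grip_force: 0.0
```

move_arm:
  targets:
    - {"jaw": -1,"xyz": [0.0005,-0.0019,0],"rotation": [0,0,0]}
    - {"jaw": -1,"xyz": [0.0011,-0.0039,0],"rotation": [0,0,0]}
    - {"jaw": -1,"xyz": [0.0011,-0.0039,0],"rotation": [0,0,0]}

```text
time_s: 14.6
tool_pos: [0.5561, -0.2094, 0.0923]
orientation: [0.566, 0.742, -0.217, 0.285]
force: [-0.6, 1.7, 0.7]
finger_gap: -0.0003
grip_force: 0.7
```

move_arm:
  targets:
    - {"jaw": -1,"xyz": [0.0003,-0.001,0],"rotation": [0,0,0]}
    - {"jaw": -1,"xyz": [0.0005,-0.0019,0],"rotation": [0,0,0]}
    - {"jaw": -1,"xyz": [0.0005,-0.0019,0],"rotation": [0,0,0]}

```text
time_s: 14.9
tool_pos: [0.5566, -0.2113, 0.0923]
orientation: [0.566, 0.742, -0.217, 0.285]
force: [-0.1, 2.0, -0.1]
finger_gap: -0.0002
grip_force: 1.1
```

Run:
```python
from h import *
rep()
```

```text
t 14.9 rack mm [-99.8  -0.9  92.3] world [ 0.5566 -0.2113  0.0923] z [ 0.669  0.001 -0.743] y [0.    1.    0.001] q [-0.06  0.13 -0.57  0.59 -0.68  1.14] gap -0.0002 F [-0.1  2.  -0.1]
```

Not against the stop yet, so I'll keep pushing in 1–2 mm steps.

move_arm:
  targets:
    - {"jaw": -1,"xyz": [0.0003,-0.001,0],"rotation": [0,0,0]}
    - {"jaw": -1,"xyz": [0.0005,-0.0019,0],"rotation": [0,0,0]}
    - {"jaw": -1,"xyz": [0.0008,-0.0029,0],"rotation": [0,0,0]}

```text
time_s: 15.2
tool_pos: [0.5574, -0.2142, 0.0923]
orientation: [0.566, 0.742, -0.217, 0.285]
force: [-1.1, 3.5, -1.2]
finger_gap: 0.0001
grip_force: 1.3
```

move_arm:
  targets:
    - {"jaw": -1,"xyz": [0.0003,-0.001,0],"rotation": [0,0,0]}
    - {"jaw": -1,"xyz": [0.0005,-0.0019,0],"rotation": [0,0,0]}
    - {"jaw": -1,"xyz": [0.0005,-0.0019,0],"rotation": [0,0,0]}

```text
time_s: 15.5
tool_pos: [0.5579, -0.2163, 0.0924]
orientation: [0.566, 0.742, -0.217, 0.285]
force: [0.2, 1.7, 0.3]
finger_gap: -0.0
grip_force: 0.7
```

Run:
```python
from h import *
rep()
```

```text
t 15.5 rack mm [-94.7  -1.   92.4] world [ 0.5579 -0.2163  0.0924] z [ 0.669  0.    -0.743] y [0.001 1.    0.001] q [-0.07  0.13 -0.57  0.58 -0.68  1.13] gap -0.0 F [0.2 1.7 0.3]
```

move_arm:
  targets:
    - {"jaw": -1,"xyz": [0.0003,-0.001,0],"rotation": [0,0,0]}
    - {"jaw": -1,"xyz": [0.0005,-0.0019,0],"rotation": [0,0,0]}
    - {"jaw": -1,"xyz": [0.0005,-0.0019,0],"rotation": [0,0,0]}

```text
time_s: 15.8
tool_pos: [0.5586, -0.2176, 0.0923]
orientation: [0.566, 0.743, -0.216, 0.285]
force: [-1.6, 4.1, 0.1]
finger_gap: 0.0001
grip_force: 2.3
```

move_arm:
  targets:
    - {"jaw": -1,"xyz": [0.0003,-0.001,0],"rotation": [0,0,0]}
    - {"jaw": -1,"xyz": [0.0005,-0.0019,0],"rotation": [0,0,0]}
    - {"jaw": -1,"xyz": [0.0005,-0.0019,0],"rotation": [0,0,0]}

```text
time_s: 16.1
tool_pos: [0.5598, -0.218, 0.0923]
orientation: [0.565, 0.744, -0.215, 0.285]
force: [-3.1, 13.2, 3.2]
finger_gap: 0.0
grip_force: 7.0
```

Run:
```python
from h import *
rep()
for n in("scene","top"):
    f=cams.grab_frame(n);print(n,[(b[0],b[1]) for b in blobs(mask(f,"blue"),5)],proj(f,r2w([0,0,.135])))
f=cams.grab_frame("top");save("t6",f["color"][145:230,265:375],7)
```

```text
t 16.1 rack mm [-92.5   0.4  92.3] world [ 0.5598 -0.218   0.0923] z [ 0.667  0.004 -0.745] y [-0.003  1.     0.003] q [-0.08  0.13 -0.56  0.57 -0.68  1.12] gap 0.0 F [-3.1 13.2  3.2]
scene [(np.int32(1633), array([234.2,  60.7])), (np.int32(41), array([187.9, 143.1])), (np.int32(13), array([179.9, 144.8]))] [188.69889487 142.47584103]
top [(np.int32(2156), array([429.8, 315.3]))] [329.93791543 183.54843084]
```

View pics/t6.png

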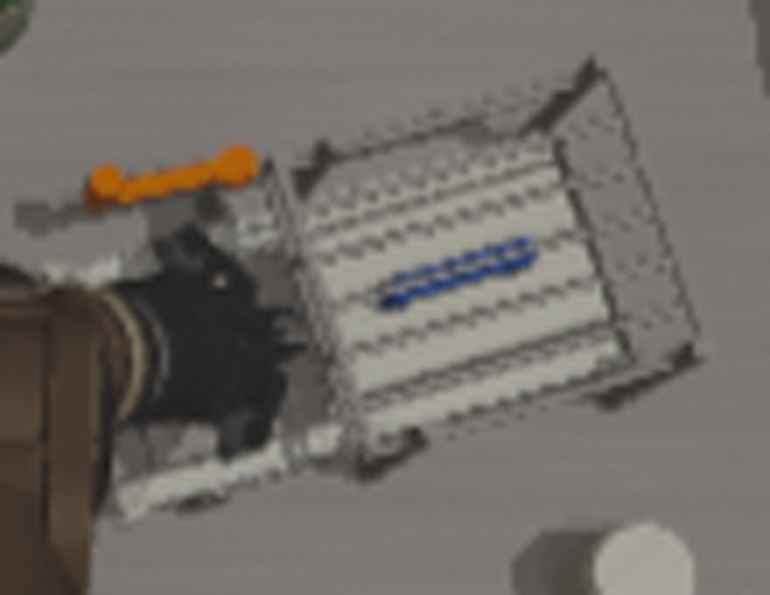

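The pan is home: the push force rose to 13 N, and the handle centre at (330,183.4) in the top view matches the predicted (329.9,183.5). Next I'll back off and fetch the latch.

move_arm:
  targets:
    - {"jaw": -1,"xyz": [-0.005,0.02,0],"rotation": [0,0,0]}
    - {"jaw": -1,"xyz": [-0.016,0.057,0.005],"rotation": [0,0,0]}
    - {"jaw": -1,"xyz": [-0.026,0.094,0.02],"rotation": [0,0,0]}
    - {"jaw": -0.5,"xyz": [-0.026,0.094,0.07],"rotation": [0,0,0]}
    - {"jaw": 0,"xyz": [-0.026,0.094,0.12],"rotation": [0,0,0]}

```text
time_s: 16.75
tool_pos: [0.5326, -0.1251, 0.2134]
orientation: [0.565, 0.743, -0.218, 0.285]
force: [1.7, -1.1, 0.0]
finger_gap: 0.0282
grip_force: 0.0
```

move_arm:
  targets:
    - {"jaw": 0,"xyz": [0,0,0.03],"rotation": [0,0,0]}
    - {"jaw": 0,"xyz": [0.05,0,0.03],"rotation": [0,0,0]}
    - {"jaw": 0,"xyz": [0.1,0.005,0.03],"rotation": [0,0,0]}
    - {"jaw": 0,"xyz": [0.1,0.005,0.03],"rotation": [0,0,0]}
    - {"jaw": 0,"xyz": [0.1,0.005,0.03],"rotation": [0,0,0]}

```text
time_s: 17.25
tool_pos: [0.6337, -0.1212, 0.2414]
orientation: [0.566, 0.742, -0.218, 0.285]
force: [-0.5, -0.9, 0.1]
finger_gap: 0.043
grip_force: 0.0
```

Run:
```python
from h import *
s=rep();print((np.array([.6349,-.1185,.128])-s["tool_pos"]).round(4))
T=cams.grab_frame("top");S=cams.grab_frame("scene")
print("orange",[b[1:] for b in blobs(mask(T,"orange"),5)],proj(T,r2w([-.1285,.097,.1])))
k=lambda q:np.array([-.091-.075*np.sin(q),.095-.075*np.cos(q),0])
for q in(1.4,1.2,1.,.8,.6,.4,.2,.05): print(q,(RW@(k(q)-k(1.62))).round(4))
```

```text
t 17.25 rack mm [-166.2   97.3  241.4] world [ 0.6337 -0.1212  0.2414] z [ 0.67  -0.001 -0.743] y [ 0.001  1.    -0.001] q [ 0.1   0.21 -0.11  1.1  -0.72  1.35] gap 0.043 F [-0.5 -0.9  0.1]
[ 0.0012  0.0027 -0.1134]
orange [(array([295.2, 169.1]), ((293.8918762207031, 168.8513641357422), (4.274374008178711, 12.658721923828125), 80.53767395019531)), (array([ 27.6, 337.9]), ((27.589996337890625, 337.6300048828125), (7.071067810058594, 1.8384778499603271), 81.8698959350586))] [287.7950835  170.42648318]
1.4 [-0.0156 -0.0053  0.    ]
1.2 [-0.0284 -0.013   0.    ]
1.0 [-0.0395 -0.0231  0.    ]
0.8 [-0.0483 -0.0352  0.    ]
0.6 [-0.0546 -0.0488  0.    ]
0.4 [-0.058  -0.0634  0.    ]
0.2 [-0.0585 -0.0784  0.    ]
0.05 [-0.0569 -0.0895  0.    ]
```

move_arm:
  targets:
    - {"jaw": 0,"xyz": [0.001,0.003,-0.045],"rotation": [0,0,0]}
    - {"jaw": 0,"xyz": [0.001,0.003,-0.09],"rotation": [0,0,0]}
    - {"jaw": 0,"xyz": [0.001,0.003,-0.111],"rotation": [0,0,0]}
    - {"jaw": 0,"xyz": [0.001,0.003,-0.111],"rotation": [0,0,0]}
    - {"jaw": -0.3,"xyz": [0.001,0.003,-0.111],"rotation": [0,0,0]}

```text
time_s: 17.85
tool_pos: [0.6336, -0.1181, 0.133]
orientation: [0.566, 0.742, -0.217, 0.286]
force: [0.4, -1.4, 0.4]
finger_gap: 0.0303
grip_force: 0.0
```

move_arm:
  grip_force: 20
  targets:
    - {"jaw": -1,"xyz": [0,0,0],"rotation": [0,0,0]}
    - {"jaw": -1,"xyz": [0,0,0],"rotation": [0,0,0]}
    - {"jaw": -1,"xyz": [0,0,0],"rotation": [0,0,0]}
    - {"jaw": -1,"xyz": [0,0,0],"rotation": [0,0,0]}

```text
time_s: 18.25
tool_pos: [0.635, -0.1178, 0.1342]
orientation: [0.566, 0.742, -0.216, 0.287]
force: [-3.3, 3.4, 7.4]
finger_gap: 0.0172
grip_force: 21.8
```

Run:
```python
from h import *
rep()
```

```text
t 18.25 rack mm [-169.1   99.5  134.2] world [ 0.635  -0.1178  0.1342] z [ 0.671  0.003 -0.742] y [0.    1.    0.005] q [ 0.11  0.27 -0.29  0.87 -0.72  1.35] gap 0.0172 F [-3.3  3.4  7.4]
```

move_arm:
  targets:
    - {"jaw": -1,"xyz": [-0.008,-0.002,0.002],"rotation": [0,0,0]}
    - {"jaw": -1,"xyz": [-0.016,-0.005,0.002],"rotation": [0,0,0]}
    - {"jaw": -1,"xyz": [-0.028,-0.013,0.002],"rotation": [0,0,0]}
    - {"jaw": -1,"xyz": [-0.0395,-0.023,0.002],"rotation": [0,0,0]}
    - {"jaw": -1,"xyz": [-0.048,-0.035,0.002],"rotation": [0,0,0]}

```text
time_s: 18.75
tool_pos: [0.586, -0.1529, 0.1344]
orientation: [0.566, 0.742, -0.216, 0.286]
force: [3.8, 3.9, 2.5]
finger_gap: 0.017
grip_force: 21.6
```

move_arm:
  targets:
    - {"jaw": -1,"xyz": [-0.0065,-0.0135,0],"rotation": [0,0,0]}
    - {"jaw": -1,"xyz": [-0.01,-0.028,0],"rotation": [0,0,0]}
    - {"jaw": -1,"xyz": [-0.0105,-0.043,0],"rotation": [0,0,0]}
    - {"jaw": -1,"xyz": [-0.009,-0.054,0],"rotation": [0,0,0]}
    - {"jaw": -1,"xyz": [-0.009,-0.054,0],"rotation": [0,0,0]}

```text
time_s: 19.25
tool_pos: [0.5769, -0.2085, 0.1344]
orientation: [0.567, 0.741, -0.217, 0.286]
force: [2.3, -0.3, 3.6]
finger_gap: 0.0166
grip_force: 22.1
```

Run:
```python
from h import *
s=rep();p=w2r(s["tool_pos"]);print("q",np.arctan2(-.091-p[0],.095-p[1]))
```

```text
t 19.25 rack mm [-97.2  19.4 134.4] world [ 0.5769 -0.2085  0.1344] z [ 0.671  0.    -0.742] y [0.003 1.    0.003] q [-0.05  0.13 -0.47  0.7  -0.69  1.15] gap 0.0166 F [ 2.3 -0.3  3.6]
q 0.08122981716343555
```

move_arm:
  targets:
    - {"jaw": -1,"xyz": [0.0005,-0.002,0],"rotation": [0,0,0]}
    - {"jaw": -1,"xyz": [0.001,-0.0045,0],"rotation": [0,0,0]}
    - {"jaw": -1,"xyz": [0.001,-0.0045,0],"rotation": [0,0,0]}

```text
time_s: 19.55
tool_pos: [0.5777, -0.2119, 0.1343]
orientation: [0.566, 0.742, -0.218, 0.286]
force: [-0.9, 1.1, 6.1]
finger_gap: 0.0169
grip_force: 22.4
```

move_arm:
  targets:
    - {"jaw": 0,"xyz": [0,0,0],"rotation": [0,0,0]}
    - {"jaw": 0,"xyz": [0,0,0],"rotation": [0,0,0]}
    - {"jaw": 0,"xyz": [-0.008,0.03,0.02],"rotation": [0,0,0]}
    - {"jaw": 0,"xyz": [-0.019,0.068,0.06],"rotation": [0,0,0]}
    - {"jaw": 0,"xyz": [-0.028,0.1,0.1],"rotation": [0,0,0]}

```text
time_s: 20.05
tool_pos: [0.5495, -0.1159, 0.2265]
orientation: [0.566, 0.743, -0.218, 0.284]
force: [0.7, 0.3, -0.2]
finger_gap: 0.0428
grip_force: 0.0
```

move_arm:
  targets:
    - {"jaw": 0,"xyz": [-0.05,0.14,0.05],"rotation": [0,0,0]}
    - {"jaw": 0,"xyz": [-0.05,0.14,0.05],"rotation": [0,0,0]}
    - {"jaw": 0,"xyz": [-0.05,0.14,0.05],"rotation": [0,0,0]}
    - {"jaw": 0,"xyz": [-0.05,0.14,0.05],"rotation": [0,0,0]}

```text
time_s: 20.45
tool_pos: [0.5009, 0.0273, 0.2782]
orientation: [0.564, 0.744, -0.216, 0.286]
force: [1.2, -0.5, -1.0]
finger_gap: 0.0426
grip_force: 0.0
```

Run:
```python
from h import *
rep()
T=cams.grab_frame("top");S=cams.grab_frame("scene")
for n,f in(("t",T),("s",S)):
    print(n,[(b[0],b[1]) for b in blobs(mask(f,"blue"),5)],[b[1:] for b in blobs(mask(f,"orange"),5)],proj(f,r2w([0,0,.135])),"knob top closed",proj(f,r2w([-.091,.02,.138])),"pivot",proj(f,r2w([-.091,.095,.105])))
a=cv2.resize(T["color"][145:230,265:375],(440,340),interpolation=cv2.INTER_CUBIC)
b=cv2.resize(S["color"][95:205,145:260],(355,340),interpolation=cv2.INTER_CUBIC)
save("f7",np.hstack([a,b]))
```

```text
t 20.45 rack mm [-344.6    8.7  278.2] world [0.5009 0.0273 0.2782] z [ 0.669  0.004 -0.743] y [-0.005  1.     0.   ] q [ 0.43  0.11 -0.15  1.45 -0.72  1.78] gap 0.0426 F [ 1.2 -0.5 -1. ]
t [(np.int32(2156), array([429.8, 315.3]))] [(array([300.8, 176.3]), ((300.95001220703125, 176.85000610351562), (22.452173233032227, 4.427189350128174), 71.56505584716797)), (array([ 27.6, 337.9]), ((27.589996337890625, 337.6300048828125), (7.071067810058594, 1.8384778499603271), 81.8698959350586))] [329.93791543 183.54843084] knob top closed [304.87102893 185.10187415] pivot [297.57686009 167.90906102]
s [(np.int32(1591), array([234.1,  60.5])), (np.int32(41), array([188.4, 143.4])), (np.int32(13), array([179.9, 144.8]))] [(array([201.6, 169.2]), ((200.55999755859375, 169.9199981689453), (8.399999618530273, 31.199995040893555), 36.869895935058594))] [188.69889487 142.47584103] knob top closed [206.9099448  156.78579661] pivot [193.31821828 178.26652155]
```

View pics/f7.png

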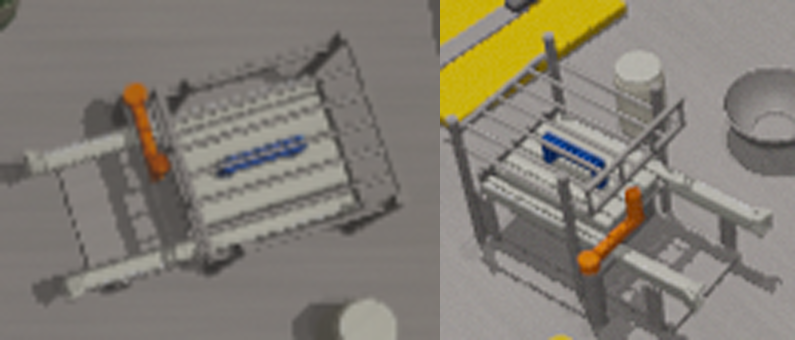

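The pan is home and the latch arm has turned about 12.4° from its start angle of 0.263 rad, so it reads about 0.05 rad (closed). The robot is clear.

```bash
python3 -c "
from station import ticket
print(ticket.sign_off())"
```

```text
the job is handed in; nothing more can be done
None
```

The blue-handled pan is fully home in the rack and the latch is closed in front of it (about 0.05 rad by camera); the job was handed in with the arm clear after about 20 s, and no verdict came back.

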